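# Slide a round hardness reference block along the fence into its stop

## Task

Load the big round reference block: slide it flat on the plate, without lifting it, straight across to the fence, and then push it along the fence, never letting it roll away from the fence, until it meets the tip of the stop screw. Find the screw by feel and press the block home against it with about 10 N for about a second; never push the block with more than 20 N. Then let go, leaving the block at rest against fence and screw and everything else where it is.

Things in the scene. Friction and masses are not known exactly. Their poses are not given: they have to be found in the camera images.
- plate: Setting-up plate: fixed ground steel plate, 220 mm (its x) by 400 mm (its y), 18 mm thick, with two dark flush T slots the block slides over. Origin at the centre of its underside, on the bench; z is up. Along its far (+x) side runs the fence, along its y; the stop stands near its +y end. The plate is clear from the fence towards the robot (-x), where the block starts.
- fence_face (a point): Point on the straight steel fence: on the face the block rides along, midway along the fence, at the level of the plate's top. In the plate's frame it is at x = 70 mm, y = 0, z = 18 mm. The face is upright, runs along the plate's y from end to end and looks to the plate's -x. The fence is 12 mm high and 16 mm thick.
- stop: Fixed stop clamped on the plate near its +y end: dark steel block 34 mm (x) by 40 mm (y) by 20 mm high, nut and stud on top (42 mm high in all). Origin at the centre of its underside, on the plate's top, 48 mm off the fence face, so the block meets its screw on the block's centre line. Its axes are those of the plate.
- screw_root (a point): Where the stop screw, a rigid steel pin 10 mm thick with a 5 mm lock nut, comes out of the stop's face: 20 mm to the -y side of the stop's origin, 8 mm above the plate's top. The screw points along the plate's -y. How far its tip stands out of this face is set differently each time, 7 to 29 mm, and is not measured: find it by touch.
- block_center (a point): Centre (half-way up, 8 mm above the plate's top) of the big round reference block: plain steel disc, 96 mm in diameter, 16 mm thick, 0.75 to 1 kg, too wide to grip, flat on the plate in its -y half, its rim 15 to 70 mm clear of the fence at the start. It slides on oiled steel, friction about 0.2 (drag 1 to 2.5 N); z is up, x and y turn with it.
- small_block: Bystander: small round block, 60 mm in diameter, 12 mm thick, lying on the bench; origin at the centre of its underside. Leave it alone.
- case: Bystander: closed wooden indenter case, 65 by 110 by 37 mm, on the bench; origin at the centre of its underside. Leave it alone.
- oil: Bystander: white oil bottle, 42 mm in diameter, 105 mm tall, upright on the bench; origin at the centre of its underside. Leave it alone.
Not all that is in view belongs to the job. Leave any pink or turquoise look-alike of the part that bears block_center alone.

How it is judged:
On the way, in this order (a step that is already met when the one before it is completed fails the run):
1. the block lies against the fence (within 3 mm), still in the first part of its way (x of block_center in the frame of plate above 0.019 m and y of block_center in the frame of plate below -0.03 m), for 0.1 s.
2. the block, against the fence, is pressed against the stop screw with at least 3 N (friction takes up part of the push) (contact force between block and stop above 3 N and x of block_center in the frame of plate above 0.019 m), for 0.8 s.
At the end, for the whole second after the job is handed in: The block lies flat and at rest on the plate, within 3 mm of the fence, where it was pressed home: its centre 73.5 to 99 mm short of the stop's centre along the fence (the range of the stop screw) (x of block_center in the frame of plate above 0.019 m and y of block_center in the frame of stop between -0.099 and -0.0735 m and z of block_center in the frame of plate below 0.028 m and angle between block_center's own z axis and vertical below 0.05 rad and linear speed of block below 0.005 m/s); the robot touches nothing.
It fails at once if the block pushed with more than 20 N (contact force between any of the arm, the fingers and block above 20 N).
It fails at once if the block pressed on the stop screw with more than 20 N (contact force between block and stop above 20 N).
It fails at once if the block more than 6 mm off the fence once it is past the first part of the plate (its centre beyond 30 mm before the plate's middle) (y of block_center in the frame of plate above -0.03 m and x of block_center in the frame of plate below 0.016 m).
It fails at once if the block lifted or tipped (z of block_center in the frame of plate above 0.031 m or angle between block_center's own z axis and vertical above 0.1 rad).
It fails at once if a bystander moved by more than 10 mm (distance of any of small_block, case, oil from where it was at the start of the episode above 0.01 m).
It also fails if it takes over 62 s, if anything falls off the work surface, if the arm or the gripper's body presses on something with over 40 N, if the wrist force passes 120 N, or if a joint passes its speed limit or range.

## Robot

A 7-joint arm with a two-finger parallel gripper is mounted at the origin on the work surface. World frame = base frame: x ahead of the robot, y to its left, z up, the work surface at z = 0. Lengths are in m, angles in rad, forces in N, time in s.
With the tool pointing down it reaches from about 0.35 to 0.9 m from the base axis. Payload 8.1 kg.
Tool frame: the origin (TCP) lies at the centre of the arm's flange, where the gripper is bolted on; the fingertips stand 178 mm ahead of it and the grasp point (between the pads) lies 159 mm ahead of it; z points along the fingers, y is the line along which they close (so a half turn about z gives the same grasp; the last joint's range is limited). The gripper opens to 92 mm and grips with 3 to 60 N. Pads are 19 mm wide; open, the fingers measure 130 mm over their backs; the gripper's body (75 mm by 190 mm) begins 47 mm behind the grasp point.
Start: joints at [1.221, 0.434, 0.025, 1.573, -0.012, 1.134, -0.075], TCP at [0.153, -0.606, 0.405] pointing down, gripper open.
Joint ranges: [-2.62, 2.62], [-0.44, 2.09], [-1.27, 1.32], [0.08, 2.57], [-1.32, 4.46], [0.12, 2], [-2.74, 2.74]. Speed limits (rad/s): [2.22, 2.22, 3.01, 3.01, 3.14, 3.14, 3.14].

## Interface

Orientations are given as a rotation vector (axis times angle).
In Python, from cell import arm gives the robot as it stands. The module is installed in compiled form; this text tells all that it offers.
- The arm moves only by the shell command python3 -m inch 'ROWS' [FORCE]. ROWS is text: rows parted by semicolons, each of 5 numbers parted by spaces: the shift along the tool's x, y, z in m, then the turn about the tool's z in rad, then the finger opening in m, from 0 to 0.0918. In form: x y z roll fingers; .... A call has 1 to 5 rows; each row is the pose to reach, as a shift and turn from the pose commanded when the call began, along the tool's axes at that moment; what a row does not reach only later rows make up. A row lasts 1/10 s, in which the tool goes at most 50 mm and 8.59 degrees, less where a joint would pass 70% of its speed; a pose out of reach is approached as far as the arm can. A call with a gripper value outside its range is refused whole. The fingers move at their own pace and stop on an object; FORCE is the grip in N (left out, the last holds). Time passes only in rows, so rows that repeat a pose let the fingers close. It gives the time, the measured TCP pose, the force, the opening and the grip force at its end, in the units of the state.
- arm.observe(): the state, without advancing time (a new reading comes with each control period).
- arm.get_image(name): name is "side" or "top"; returns the picture (384x512x3 uint8, red, green, blue); there is no depth.
- arm.get_calibration(name): a dict with "intrinsics" (3x3 intrinsics, pixels), "pose" (4x4, takes a point from camera to world coordinates). Camera axes: x right, y up, looking along -z (the intrinsics and any distortion apply to the point x, -y, -z); pixel columns grow to the right and rows downward; lengths in m; the calibration is good to about 2 mm. A picture is of the moment at which its call begins. get_calibration takes no time and is no camera call.
- arm.sign_off(): hands the job in; it is judged then, once.
Trained networks look in the newest picture that a camera, given by its name, has taken for a name from the list of things; names that differ only in an ending like _2 or _b are one class to them, and where a whole thing is asked for, a point or a joint stands for the part that bears it (a point fixed in the world has none). Each returns a list of dicts, best first, with "conf" (0 to 1); they miss things now and then, are a little off and sometimes report something else, mostly with a low value. They report only what shows in the picture. A call takes as long as a camera call. They do not tell look-alikes from the thing itself.
- arm.look_for(camera, query): "point" ([row, column] in pixels, amid what is visible of it).
- arm.silhouettes(camera, query): "region" (384x512 bool, what is visible of it) and "point" ([row, column] in pixels, amid what is visible of it).
- arm.place_of(camera, query): "point" ([row, column] in pixels: a listed point, or the origin of a listed thing).
The state is a dict: "clock": time; "joints": joint angles; "dq": joint speeds; "joint_efforts": joint torques, N m; "position": TCP position; "ee_rot": TCP orientation; "force": force on the tool from outside, world axes, zero at the start; "ft_torque": the same for the moment, N m; "width": opening from 0.0 (shut) to 1.0 (fully open); "gripper_force": force on a finger pad.
Only numpy, scipy, OpenCV 4.12 (cv2) and the standard library are available. Lean on these libraries where they do the work, as an engineer would, in place of code of your own. Each camera call takes 0.05 s, during which the arm holds its last target. There are 200 camera calls.

## Working session

There is one attempt and no reset: what is moved stays moved. The work goes in short steps, Python scripts to look and compute and a shell command to move; the robot and the scene stay as the last step left them, time stands still between calls to the robot, and variables do not carry over. Pictures are saved under pics/ and viewed, at most 10 in all, crops included, and the job is handed in when it is done.

```bash
mkdir -p pics; cat > h.py <<'E'
import numpy as np, cv2
from cell import arm
from scipy.spatial.transform import Rotation as R
def ray(cam,rc,z):
    c=arm.get_calibration(cam);K=np.array(c["intrinsics"]);T=np.array(c["pose"])
    d=np.linalg.inv(K)@[rc[1],rc[0],1.];d=T[:3,:3]@[d[0],-d[1],-d[2]];o=T[:3,3]
    return o+d*(z-o[2])/d[2]
def proj(cam,p):
    c=arm.get_calibration(cam);K=np.array(c["intrinsics"]);T=np.array(c["pose"])
    q=T[:3,:3].T@(np.array(p)-T[:3,3]);u=K@[q[0],-q[1],-q[2]];return u[:2]/u[2]
def save(cam,n,s=1.5):
    im=np.array(arm.get_image(cam));cv2.imwrite(f"pics/{n}.png",cv2.resize(im[:,:,::-1],None,fx=s,fy=s));return im
E
python3 - <<'E'
from h import *
np.set_printoptions(precision=4,suppress=True)
s=arm.observe();print({k:np.round(s[k],3) for k in("clock","position","ee_rot","force","width")});print(R.from_rotvec(s["ee_rot"]).as_matrix())
for cam in("top","side"):
    save(cam,cam+"0")
    c=arm.get_calibration(cam);print(cam,np.array(c["pose"]),list(c))
    for q,z in(("plate",0),("fence_face",.018),("stop",.018),("screw_root",.026),("block_center",.026)):
        for r in arm.place_of(cam,q)[:3]: print(q,round(r["conf"],2),np.round(r["point"]),ray(cam,r["point"],z))
E
```

```text
{'clock': np.float64(0.0), 'position': array([ 0.153, -0.606,  0.404]), 'ee_rot': array([-3.116, -0.386,  0.001]), 'force': array([ 1.06 , -0.208,  0.291]), 'width': np.float64(0.998)}
[[ 0.9697  0.2443 -0.0005]
 [ 0.2443 -0.9697  0.0015]
 [-0.0001 -0.0016 -1.    ]]
top [[ 0.0252  0.9936 -0.1102  0.4035]
 [-0.9996  0.0261  0.0067  0.0155]
 [ 0.0096  0.11    0.9939  1.3126]
 [ 0.      0.      0.      1.    ]] ['intrinsics', 'pose']
plate 0.68 [191. 265.] [ 0.555  -0.0178  0.    ]
fence_face 0.98 [168. 260.] [ 0.6222 -0.0025  0.018 ]
stop 0.48 [189. 209.] [0.5539 0.1488 0.018 ]
screw_root 0.47 [190. 214.] [0.551  0.1322 0.026 ]
block_center 0.94 [240. 368.] [ 0.4164 -0.3249  0.026 ]
block_center 0.82 [187. 302.] [ 0.5666 -0.1272  0.026 ]
block_center 0.75 [155. 362.] [ 0.6706 -0.3087  0.026 ]
side [[-0.7994  0.3215 -0.5075 -0.0292]
 [-0.6007 -0.4362  0.67    0.7617]
 [-0.0059  0.8404  0.5419  0.6676]
 [ 0.      0.      0.      1.    ]] ['intrinsics', 'pose']
plate 0.63 [213. 260.] [ 0.5691 -0.0299  0.    ]
fence_face 0.77 [208. 234.] [0.6247 0.0146 0.018 ]
stop 0.55 [244. 217.] [0.5554 0.1605 0.018 ]
screw_root 0.84 [238. 224.] [0.5527 0.1384 0.026 ]
block_center 0.82 [162. 285.] [ 0.6529 -0.2708  0.026 ]
block_center 0.65 [183. 359.] [ 0.4095 -0.2916  0.026 ]
block_center 0.63 [191. 287.] [ 0.5519 -0.1306  0.026 ]
```

View pics/top0.png

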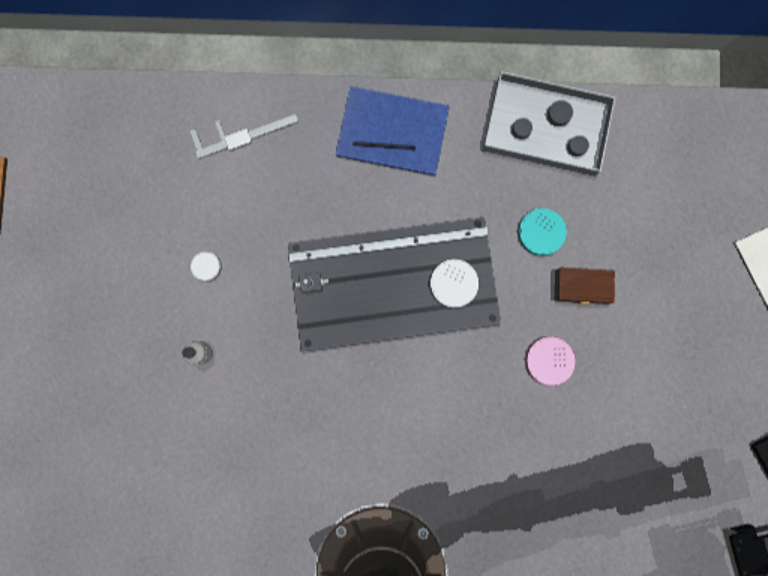

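View pics/side0.png

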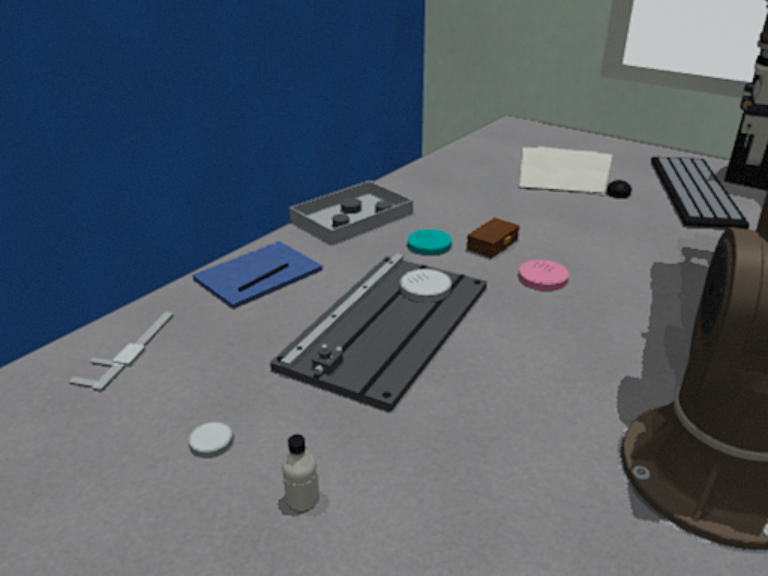

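The top view shows the plate with its fence along the upper edge, from (290,254) to (487,231). The white block is at (455,283) and the stop at (312,283), all in 1.5x pixels. The pink and turquoise discs at (550,360) and (543,231) lie off the plate and are the look-alikes. The side view agrees.

```bash
python3 - <<'E'
from h import *
np.set_printoptions(precision=4,suppress=True)
for cam in("top","side"):
    arm.get_image(cam)
    best=max(arm.silhouettes(cam,"plate"),key=lambda r:r["conf"])
    m=np.array(best["region"],np.uint8)
    h=cv2.convexHull(np.vstack(cv2.findContours(m,0,2)[0]))[:,0]
    w=np.array([ray(cam,(p[1],p[0]),.018)[:2] for p in h],np.float32)*1000
    r=cv2.minAreaRect(w);print(cam,"plate",best["conf"],m.sum(),r)
    for b in arm.silhouettes(cam,"block_center"):
        m=np.array(b["region"],np.uint8);c=max(cv2.findContours(m,0,2)[0],key=len)[:,0]
        w=np.array([ray(cam,(p[1],p[0]),.034)[:2] for p in c],np.float32)*1000
        print("block",b["conf"],b["point"],cv2.minEnclosingCircle(w),cv2.fitEllipse(w))
    for q,z in(("stop",.018),("oil",0),("case",0),("small_block",0)):
        for r in arm.place_of(cam,q)[:1]: print(q,round(r["conf"],2),ray(cam,r["point"],z))
# fence: bright pixels in top view along fence
im=arm.get_image("top");g=cv2.cvtColor(np.array(im),cv2.COLOR_RGB2GRAY)
m=np.zeros_like(g);m[145:176,190:328]=1
ys,xs=np.where((g>150)&(m>0));P=[]
for c in range(200,320,2):
    rr=ys[xs==c]
    if len(rr)>2:P.append(np.r_[ray("top",(rr.max()+.5,c),.030)[:2],ray("top",(rr.min()-.5,c),.030)[:2]])
P=np.array(P);
for k in(0,2): 
    f=np.polyfit(P[:,k+1],P[:,k],1);print("fence edge x=a*y+b",f,np.degrees(np.arctan(f[0])),np.std(P[:,k]-np.polyval(f,P[:,k+1])))
E
```

```text
top plate 0.62 8794 ((562.0664672851562, -10.105499267578125), (223.34877014160156, 404.4870910644531), 9.573918342590332)
block 0.98 [187.7, 303.4] ((563.8885498046875, -129.49801635742188), 48.65269470214844) ((563.5999755859375, -128.7316131591797), (91.4911117553711, 93.8854751586914), 50.637733459472656)
block 0.9 [151.7, 362.3] ((671.4599609375, -303.4294128417969), 47.680564880371094) ((671.3557739257812, -303.7876892089844), (87.2629165649414, 94.05928802490234), 46.80350112915039)
block 0.78 [241.0, 366.1] ((416.9326477050781, -318.2588806152344), 48.25112533569336) ((415.8882751464844, -318.34271240234375), (90.94532775878906, 93.0875244140625), 93.15493774414062)
stop 0.58 [0.5631 0.1558 0.018 ]
oil 0.49 [0.4068 0.3657 0.    ]
case 0.72 [ 0.5646 -0.3969  0.    ]
small_block 0.75 [0.4157 0.3665 0.    ]
side plate 0.77 7167 ((554.2888793945312, -13.178054809570312), (232.6816864013672, 440.2893981933594), 9.803742408752441)
block 0.97 [163.8, 286.3] ((647.7677612304688, -266.1090087890625), 58.827537536621094) ((645.8057250976562, -266.88201904296875), (90.65422058105469, 113.58876037597656), 30.431428909301758)
block 0.91 [184.6, 362.0] ((397.69549560546875, -285.06329345703125), 61.95328903198242) ((397.92852783203125, -283.41046142578125), (94.74065399169922, 121.98101043701172), 22.969987869262695)
block 0.72 [190.8, 288.9] ((552.3130493164062, -117.54174041748047), 60.58357620239258) ((552.9110717773438, -119.03305053710938), (94.5771255493164, 119.8934097290039), 30.669649124145508)
stop 0.62 [0.558  0.1591 0.018 ]
oil 0.86 [0.411  0.3633 0.    ]
case 0.81 [ 0.5595 -0.3841  0.    ]
small_block 0.65 [0.581  0.3677 0.    ]
fence edge x=a*y+b [-0.0705  0.6216] -4.031115762181721 0.014932929652194832
fence edge x=a*y+b [-0.1655  0.6466] -9.397618990285793 0.0008738853410936661
```

```bash
python3 -m inch '.038 -.031 0 0 .06; .076 -.063 0 0 .06; .114 -.094 0 0 .06; .152 -.126 0 0 .06; .188 -.157 0 0 .06' 10; python3 -m inch '.038 -.031 0 0 .06; .076 -.063 0 0 .06; .114 -.094 0 0 .06; .152 -.126 0 0 .06; .188 -.157 0 0 .06';  python3 -m inch '.03 -.025 0 .04 .06; .064 -.055 0 .081 .06; .064 -.055 0 .081 .06; .064 -.055 0 .081 .06'
python3 - <<'E'
from h import *
s=arm.observe();print(s["position"],R.from_rotvec(s["ee_rot"]).as_matrix().round(4),s["force"],s["width"],s["clock"])
E
```

```text
clock: 1.85
position: [0.2977, -0.406, 0.405]
ee_rot: [3.117, 0.387, 0.001]
force: [2.4, -0.3, 1.0]
width: 0.66
gripper_force: 0.0
clock: 2.35
position: [0.4415, -0.2078, 0.4051]
ee_rot: [3.117, 0.387, 0.001]
force: [1.3, -1.1, 0.1]
width: 0.655
gripper_force: 0.0
clock: 2.75
position: [0.4896, -0.1398, 0.4046]
ee_rot: [-3.13, -0.265, 0.0]
force: [0.1, 0.4, 0.8]
width: 0.655
gripper_force: 0.0
[ 0.48963043 -0.1397947   0.40464225] [[ 9.858e-01  1.680e-01 -1.000e-04]
 [ 1.680e-01 -9.858e-01  1.000e-04]
 [-1.000e-04 -1.000e-04 -1.000e+00]] [0.08478936 0.37383116 0.78089695] 0.6545498878000165 2.75
```

```bash
python3 -m inch '0 0 .045 0 .06; 0 0 .09 0 .06; 0 0 .13 0 .06; 0 0 .165 0 .06; 0 0 .185 0 .06'; python3 -m inch '0 0 .01 0 .06; 0 0 .0195 0 .06; 0 0 .0195 0 .06'
python3 - <<'E'
from h import *
save("top","top1");save("side","side1");s=arm.observe();print(s["position"],s["force"])
a=cv2.imread("pics/top1.png")[200:420,240:560];b=cv2.imread("pics/side1.png")[220:420,260:520]
a=cv2.resize(a,None,fx=1.25,fy=1.25);b=cv2.resize(b,(int(260*1.375),275));cv2.imwrite("pics/c1.png",np.hstack([a,b]))
E
```

```text
clock: 3.25
position: [0.4875, -0.1425, 0.2172]
ee_rot: [-3.131, -0.257, 0.006]
force: [0.1, -0.4, 0.4]
width: 0.656
gripper_force: 0.0
clock: 3.55
position: [0.489, -0.1414, 0.1999]
ee_rot: [3.131, 0.259, -0.001]
force: [-0.5, 0.4, -1.0]
width: 0.654
gripper_force: 0.0
[ 0.48951841 -0.14115765  0.20099847] [-0.50701442 -0.1531375   0.60845958]
```

View pics/c1.png

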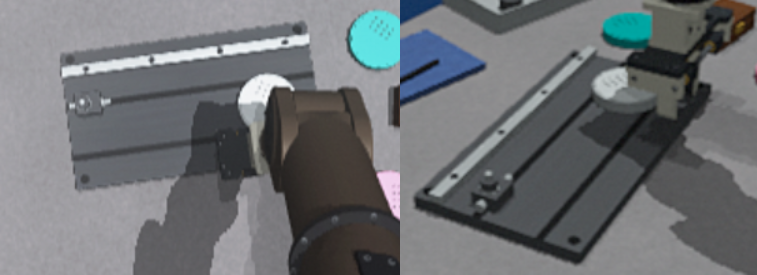

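The fingers are down behind the block: the gripper is right of it in the top half and in front of it in the side half, tips just above the plate. Next I push towards the fence.

```bash
python3 -m inch '.004 0 0 0 .06; .008 0 0 0 .06; .012 0 0 0 .06; .016 0 0 0 .06; .02 0 0 0 .06'; python3 -m inch '.003 0 0 0 .06; .006 0 0 0 .06; .009 0 0 0 .06; .012 0 0 0 .06; .015 0 0 0 .06';python3 -m inch '.003 0 0 0 .06; .006 0 0 0 .06; .009 0 0 0 .06; .012 0 0 0 .06; .015 0 0 0 .06'
```

```text
clock: 4.15
position: [0.5094, -0.1374, 0.2003]
ee_rot: [3.131, 0.26, 0.0]
force: [-0.9, -0.2, 0.4]
width: 0.652
gripper_force: 0.0
clock: 4.65
position: [0.5233, -0.1352, 0.2]
ee_rot: [3.131, 0.259, -0.003]
force: [-4.1, -2.2, 1.0]
width: 0.656
gripper_force: 1.8
clock: 5.15
position: [0.5388, -0.1324, 0.2002]
ee_rot: [-3.131, -0.26, 0.0]
force: [-3.1, -0.2, -1.1]
width: 0.652
gripper_force: 1.6
```

```bash
python3 -m inch '.003 0 0 0 .06; .006 0 0 0 .06; .009 0 0 0 .06; .011 0 0 0 .06; .013 0 0 0 .06'; python3 -m inch '.0005 0 0 0 .06; .001 0 0 0 .06; .0015 0 0 0 .06; .002 0 0 0 .06'
python3 - <<'E'
from h import *
im=save("top","top2",3)
b=max(arm.silhouettes("top","block_center"),key=lambda r:-np.hypot(*(np.array(r["point"])-[170,300])))
m=np.array(b["region"],np.uint8);c=max(cv2.findContours(m,0,2)[0],key=len)[:,0]
w=np.array([ray("top",(p[1],p[0]),.034)[:2] for p in c],np.float32)*1000
print(b["point"],cv2.minEnclosingCircle(w),arm.observe()["force"])
cv2.imwrite("pics/c2.png",cv2.imread("pics/top2.png")[400:700,540:1060])
E
```

```text
clock: 5.65
position: [0.5515, -0.1304, 0.2002]
ee_rot: [3.131, 0.26, -0.0]
force: [-1.6, -0.8, -0.7]
width: 0.653
gripper_force: 1.7
clock: 6.05
position: [0.5533, -0.1301, 0.2002]
ee_rot: [3.131, 0.26, -0.0]
force: [-3.1, -0.1, -1.8]
width: 0.655
gripper_force: 1.7
[168.8, 290.3] ((618.0549926757812, -91.05743408203125), 27.18451499938965) [-3.41284014 -1.25643257 -0.65639049]
```

View pics/c2.png

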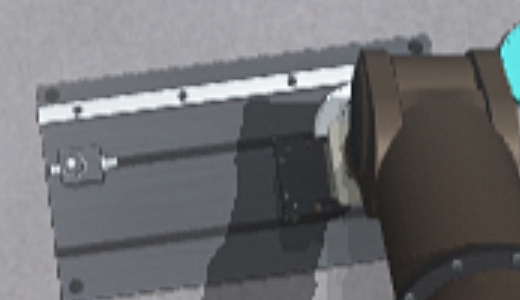

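The block's rim, at about (340,100) in the crop, is almost at the fence, with the arm hiding the rest. I continue in small steps and watch the force.

```bash
python3 -m inch '.0005 0 0 0 .06; .001 0 0 0 .06; .0015 0 0 0 .06; .0015 0 0 0 .06'; python3 -m inch '.0005 0 0 0 .06; .001 0 0 0 .06; .001 0 0 0 .06';
```

```text
clock: 6.55
position: [0.5549, -0.1298, 0.2002]
ee_rot: [3.131, 0.26, 0.0]
force: [-2.9, -0.8, -1.1]
width: 0.652
gripper_force: 1.6
clock: 6.85
position: [0.5559, -0.1296, 0.2002]
ee_rot: [3.131, 0.26, -0.0]
force: [-2.3, -0.7, -0.8]
width: 0.654
gripper_force: 1.7
```

```bash
python3 -m inch '.0005 0 0 0 .06; .001 0 0 0 .06; .001 0 0 0 .06';
```

```text
clock: 7.15
position: [0.5563, -0.1296, 0.2001]
ee_rot: [3.131, 0.26, -0.002]
force: [-6.1, 0.5, 0.3]
width: 0.652
gripper_force: 2.8
```

```bash
python3 -m inch '.0005 0 0 0 .06; .0005 0 0 0 .06; .0005 0 0 0 .06'
```

```text
clock: 7.45
position: [0.5565, -0.1296, 0.2001]
ee_rot: [3.131, 0.26, -0.003]
force: [-6.5, -1.8, 1.3]
width: 0.652
gripper_force: 3.5
```

The force rose to 6.5 N at exactly the predicted fence position, so the block is seated. I back off, close the fingers and go round to the pushing side.

```bash
python3 -m inch '-.003 0 0 0 .06; -.01 0 0 0 .06; -.025 0 0 0 0; -.04 0 0 0 0; -.05 0 0 0 0' 20; python3 -m inch '0 .036 0 0 0; 0 .0715 0 0 0; .028 .0715 0 0 0; .056 .0715 0 0 0; .056 .0715 0 0 0'; python3 -m inch '0 0 0 -.14 0; 0 0 0 -.28 0; 0 0 0 -.42 0; 0 0 0 -.56 0; 0 0 0 -.7 0'; python3 -m inch '0 0 0 -.14 0; 0 0 0 -.28 0; 0 0 0 -.347 0; 0 0 0 -.347 0; 0 0 0 -.347 0'
python3 - <<'E'
from h import *
save("top","top3",3);save("side","side3",3)
a=cv2.imread("pics/top3.png")[420:700,560:1060];b=cv2.imread("pics/side3.png")[440:840,520:1000]
cv2.imwrite("pics/c3.png",np.hstack([a,cv2.resize(b,(300,280))]))
s=arm.observe();M=R.from_rotvec(s["ee_rot"]).as_matrix();print(s["position"],np.degrees(np.arctan2(M[1,0],M[0,0])),s["width"],s["force"])
for cam in("top","side"):
  for r in arm.place_of(cam,"block_center")[:3]: print(round(r["conf"],2),np.round(r["point"]),ray(cam,r["point"],.026))
E
```

```text
clock: 7.95
position: [0.5073, -0.1378, 0.2005]
ee_rot: [3.131, 0.26, 0.002]
force: [-0.3, -0.8, -0.0]
width: 0.439
gripper_force: 0.0
clock: 8.45
position: [0.5786, -0.1978, 0.2009]
ee_rot: [-3.13, -0.263, -0.009]
force: [0.4, 0.7, 0.4]
width: 0.022
gripper_force: 0.0
clock: 8.95
position: [0.5748, -0.199, 0.2004]
ee_rot: [2.847, 1.326, 0.001]
force: [-0.4, -0.0, -0.0]
width: 0.006
gripper_force: 0.0
clock: 9.45
position: [0.5748, -0.199, 0.2003]
ee_rot: [2.583, 1.787, 0.0]
force: [-0.2, 0.0, -0.1]
width: 0.007
gripper_force: 0.0
[ 0.57491646 -0.19892406  0.20032028] 69.38747125472516 0.007044501471032955 [ 0.02598914  0.19190739 -0.21162443]
0.68 [172. 300.] [ 0.61106618 -0.12179091  0.026     ]
0.59 [238. 365.] [ 0.41942276 -0.31512664  0.026     ]
0.59 [154. 361.] [ 0.67386765 -0.3051114   0.026     ]
0.87 [187. 273.] [ 0.59665492 -0.1257372   0.026     ]
0.69 [181. 361.] [ 0.40906104 -0.30412748  0.026     ]
0.43 [163. 288.] [ 0.64416959 -0.27634448  0.026     ]
```

View pics/c3.png

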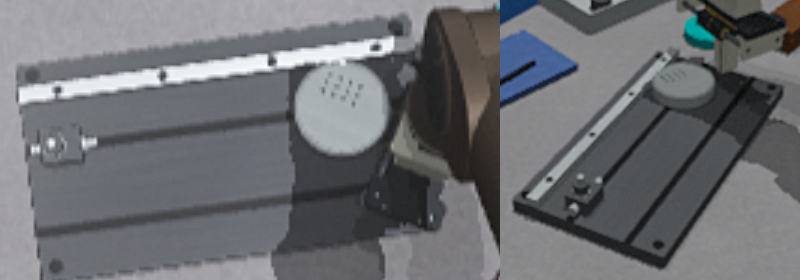

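The block touches the fence at (343,108) in the crop, and the closed fingers stand behind it at lower right. Next is the push along the fence.

```bash
python3 -m inch '.006 0 0 0 0; .012 0 0 0 0; .018 0 0 0 0; .021 0 0 0 0'; python3 -m inch '.0017 -.001 0 0 0; .0035 -.002 0 0 0; .0052 -.003 0 0 0; .0069 -.004 0 0 0; .0087 -.005 0 0 0';  python3 -m inch '.0026 -.0015 0 0 0; .0052 -.003 0 0 0; .0078 -.0045 0 0 0; .0104 -.006 0 0 0; .013 -.0075 0 0 0'
```

```text
clock: 10.05
position: [0.5828, -0.178, 0.2003]
ee_rot: [-2.58, -1.792, -0.001]
force: [-0.0, -0.9, 0.4]
width: 0.007
gripper_force: 0.4
clock: 10.55
position: [0.5798, -0.1712, 0.2002]
ee_rot: [2.583, 1.787, -0.005]
force: [-4.9, -7.4, 3.6]
width: 0.006
gripper_force: 4.0
clock: 11.05
position: [0.5769, -0.1567, 0.2]
ee_rot: [2.583, 1.787, -0.007]
force: [-4.2, -7.8, 3.2]
width: 0.003
gripper_force: 4.6
```

Contact is good, but the 30° push wedges the block and takes 9 N. I'll flatten the push angle to about 18° for more force margin.

```bash
python3 -m inch '-.003 .0015 0 0 0; -.013 .0075 0 0 0; -.0118 .0195 0 0 0; -.0118 .0195 0 -.1 0; -.0118 .0195 0 -.21 0'
python3 -m inch '0 0 0 0 0; 0 0 0 0 0'
python3 - <<'E'
from h import *
s=arm.observe();M=R.from_rotvec(s["ee_rot"]).as_matrix();print(s["position"],np.degrees(np.arctan2(M[1,0],M[0,0])),s["force"])
n=np.array([np.cos(np.radians(9.5)),np.sin(np.radians(9.5))]);y=np.array([-n[1],n[0]])
print("plate y in tool",M[:2,:2].T@y)
for r in arm.place_of("top","block_center")[:3]: print(round(r["conf"],2),np.round(r["point"]),ray("top",r["point"],.026))
for r in arm.silhouettes("top","block_center"):
    m=np.array(r["region"],np.uint8);c=max(cv2.findContours(m,0,2)[0],key=len)[:,0]
    w=np.array([ray("top",(p[1],p[0]),.034)[:2] for p in c],np.float32)
    (a,b),rad=cv2.minEnclosingCircle(w);p=np.array([a,b]);print(p,rad,"fence gap",.6226-p@n-.048,"plate y",(p-[.562,-.0101])@y)
E
```

```text
clock: 11.55
position: [0.593, -0.1731, 0.2003]
ee_rot: [2.376, 2.055, 0.001]
force: [-0.6, -1.2, 1.0]
width: 0.004
gripper_force: 0.0
clock: 11.75
position: [0.5925, -0.1729, 0.2001]
ee_rot: [-2.383, -2.046, -0.001]
force: [-0.0, 0.2, 0.5]
width: 0.006
gripper_force: 0.0
[ 0.59249986 -0.17291773  0.20013095] 81.30439460163932 [-0.011884    0.2155587   0.45107126]
plate y in tool [ 0.94999586 -0.31226215]
0.68 [172. 300.] [ 0.61106618 -0.12179091  0.026     ]
0.59 [238. 365.] [ 0.41942276 -0.31512664  0.026     ]
0.59 [154. 361.] [ 0.67386765 -0.3051114   0.026     ]
[ 0.60084879 -0.11967286] 0.04737516865134239 fence gap 0.0017432055942873531 plate y -0.11448203918619941
[ 0.41145599 -0.28635353] 0.03230147436261177 fence gap 0.216048846806092 plate y -0.2476179489216503
```

```bash
python3 -m inch '.0028 -.0009 0 0 0; .0057 -.0019 0 0 0; .0085 -.0028 0 0 0; .0114 -.0037 0 0 0; .0142 -.0047 0 0 0';  python3 -m inch '.0028 -.0009 0 0 0; .0057 -.0019 0 0 0; .0085 -.0028 0 0 0; .0114 -.0037 0 0 0; .0142 -.0047 0 0 0'; python3 -m inch '.0028 -.0009 0 0 0; .0057 -.0019 0 0 0; .0085 -.0028 0 0 0; .0114 -.0037 0 0 0; .0142 -.0047 0 0 0'
```

```text
clock: 12.35
position: [0.5897, -0.1583, 0.2003]
ee_rot: [2.38, 2.05, -0.002]
force: [-1.0, -4.9, 1.2]
width: 0.005
gripper_force: 2.3
clock: 12.85
position: [0.5869, -0.144, 0.2003]
ee_rot: [2.38, 2.049, -0.003]
force: [-1.6, -5.4, 2.1]
width: 0.003
gripper_force: 2.7
clock: 13.35
position: [0.5844, -0.1293, 0.2003]
ee_rot: [2.38, 2.049, -0.003]
force: [-2.1, -5.2, 1.7]
width: -0.001
gripper_force: 2.7
```

```bash
python3 -m inch '.0028 -.0009 0 0 0; .0057 -.0019 0 0 0; .0085 -.0028 0 0 0; .0114 -.0037 0 0 0; .0142 -.0047 0 0 0';  python3 -m inch '.0028 -.0009 0 0 0; .0057 -.0019 0 0 0; .0085 -.0028 0 0 0; .0114 -.0037 0 0 0; .0114 -.0037 0 0 0'
python3 - <<'E'
from h import *
save("top","top4",3);save("side","side4",3)
a=cv2.imread("pics/top4.png")[420:700,560:1060];b=cv2.imread("pics/side4.png")[440:840,520:1000]
cv2.imwrite("pics/c4.png",np.hstack([a,cv2.resize(b,(300,280))]))
n=np.array([np.cos(np.radians(9.5)),np.sin(np.radians(9.5))]);y=np.array([-n[1],n[0]])
for r in arm.silhouettes("top","block_center"):
    m=np.array(r["region"],np.uint8);c=max(cv2.findContours(m,0,2)[0],key=len)[:,0]
    w=np.array([ray("top",(p[1],p[0]),.034)[:2] for p in c],np.float32)
    (a,b),rad=cv2.minEnclosingCircle(w);p=np.array([a,b]);print(p,rad,"fence gap",.6226-p@n-.048,"plate y",(p-[.562,-.0101])@y)
E
```

```text
clock: 13.85
position: [0.5818, -0.1145, 0.2003]
ee_rot: [2.38, 2.049, -0.003]
force: [-0.9, -6.3, 2.5]
width: 0.004
gripper_force: 2.7
clock: 14.35
position: [0.5798, -0.102, 0.2002]
ee_rot: [2.38, 2.05, -0.002]
force: [-1.8, -2.9, 1.2]
width: 0.008
gripper_force: 1.8
[ 0.58928066 -0.0421054 ] 0.04707746580243111 fence gap 0.00035036084984267635 plate y -0.03606907638200132
[ 0.67098463 -0.30227011] 0.048825327306985855 fence gap -0.03729351658694964 plate y -0.3061508286203602
```

View pics/c4.png

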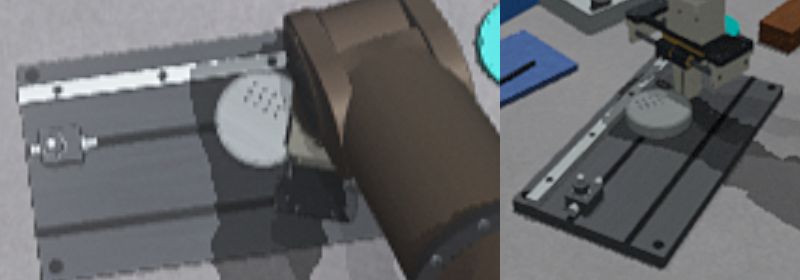

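The block hugs the fence (gap about 0.4 mm). Its leading rim is at (215,120) and the screw tip at (97,142), roughly 115 mm ahead.

```bash
for_note=1; python3 -m inch '.0028 -.0009 0 0 0; .0057 -.0019 0 0 0; .0085 -.0028 0 0 0; .0114 -.0037 0 0 0; .0142 -.0047 0 0 0';  python3 -m inch '.0028 -.0009 0 0 0; .0057 -.0019 0 0 0; .0085 -.0028 0 0 0; .0114 -.0037 0 0 0; .0142 -.0047 0 0 0'; python3 -m inch '.0028 -.0009 0 0 0; .0057 -.0019 0 0 0; .0085 -.0028 0 0 0; .0114 -.0037 0 0 0; .0142 -.0047 0 0 0'
```

```text
clock: 15.0
position: [0.5775, -0.0874, 0.2001]
ee_rot: [2.38, 2.05, -0.001]
force: [-0.7, -4.1, 0.9]
width: 0.005
gripper_force: 2.4
clock: 15.5
position: [0.575, -0.0721, 0.2001]
ee_rot: [-2.38, -2.051, 0.0]
force: [-1.2, -3.5, -0.2]
width: 0.005
gripper_force: 2.2
clock: 16.0
position: [0.5724, -0.0571, 0.2001]
ee_rot: [-2.379, -2.051, 0.0]
force: [-0.5, -4.7, -1.8]
width: 0.009
gripper_force: 1.9
```

```bash
python3 -m inch '.0028 -.0009 0 0 0; .0057 -.0019 0 0 0; .0085 -.0028 0 0 0; .0114 -.0037 0 0 0; .0142 -.0047 0 0 0';  python3 -m inch '.0028 -.0009 0 0 0; .0057 -.0019 0 0 0; .0085 -.0028 0 0 0; .0114 -.0037 0 0 0; .0142 -.0047 0 0 0'
```

```text
clock: 16.5
position: [0.5699, -0.0425, 0.2002]
ee_rot: [-2.38, -2.051, 0.0]
force: [-0.7, -3.4, -1.8]
width: 0.004
gripper_force: 1.8
clock: 17.0
position: [0.5674, -0.0277, 0.2002]
ee_rot: [2.38, 2.051, 0.0]
force: [-1.0, -3.8, -2.0]
width: 0.008
gripper_force: 1.8
```

```bash
python3 -m inch '.0028 -.0009 0 0 0; .0057 -.0019 0 0 0; .0085 -.0028 0 0 0; .0114 -.0037 0 0 0; .0142 -.0047 0 0 0';  python3 -m inch '.0028 -.0009 0 0 0; .0057 -.0019 0 0 0; .0066 -.0022 0 0 0; .0066 -.0022 0 0 0'
python3 - <<'E'
from h import *
save("top","top5",3);save("side","side5",3)
a=cv2.imread("pics/top5.png")[450:650,560:810];b=cv2.imread("pics/side5.png")[580:780,580:830]
cv2.imwrite("pics/c5.png",cv2.resize(np.hstack([a,b]),None,fx=1.6,fy=1.6))
n=np.array([np.cos(np.radians(9.5)),np.sin(np.radians(9.5))]);y=np.array([-n[1],n[0]])
for r in arm.silhouettes("top","block_center"):
    m=np.array(r["region"],np.uint8);c=max(cv2.findContours(m,0,2)[0],key=len)[:,0]
    w=np.array([ray("top",(p[1],p[0]),.034)[:2] for p in c],np.float32)
    (a,b),rad=cv2.minEnclosingCircle(w);p=np.array([a,b]);print(p,rad,"fence gap",.6226-p@n-.048,"plate y",(p-[.562,-.0101])@y,"lead rim",((w-[.562,-.0101])@y).max())
for q,z in (("stop",.018),("screw_root",.026)):
  for r in arm.place_of("top",q)[:1]: print(q,r["point"],(ray("top",r["point"],z)[:2]-[.562,-.0101])@y)
E
```

```text
clock: 17.5
position: [0.5648, -0.013, 0.2002]
ee_rot: [2.38, 2.051, 0.0]
force: [-1.6, -4.3, -1.9]
width: 0.007
gripper_force: 1.8
clock: 17.9
position: [0.5637, -0.0059, 0.2003]
ee_rot: [-2.379, -2.052, -0.001]
force: [-1.4, -0.9, 0.0]
width: 0.003
gripper_force: 0.9
[ 0.67069101 -0.30142266] 0.049622323364019394 fence gap -0.03714380187784379 plate y -0.3052665321322464 lead rim -0.25665090438072163
[0.58568126 0.36277935] 0.029046878218650818 fence gap -0.06292485648811937 plate y 0.3638569979106841 lead rim 0.3927543390266167
[ 0.4165743  -0.31858131] 0.04889669269323349 fence gap 0.2163198495601974 plate y -0.28024851352617297 lead rim -0.23788863429313062
[0.57223904 0.0565045 ] 0.04875671863555908 fence gap 0.0008829405923969497 plate y 0.0640011292686458 lead rim 0.10718519568512065
stop [188.9, 207.4] 0.16293798777180743
screw_root [187.2, 213.2] 0.14452099833294785
```

View pics/c5.png

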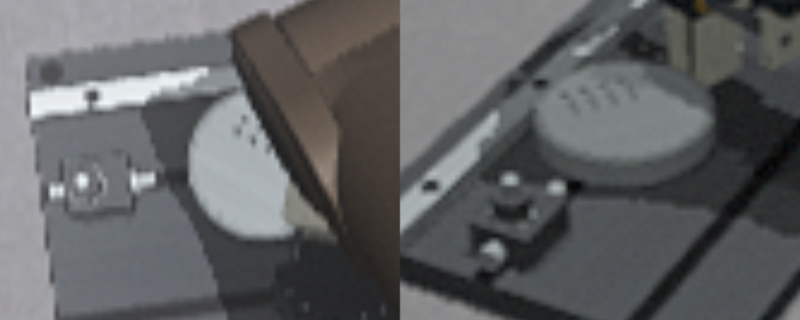

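The block rim is at (188,165) and the bright screw end at (157,180), a gap of about 18 mm. From here I advance in small, force-checked steps.

```bash
python3 -m inch '.0009 -.0003 0 0 0; .0019 -.0006 0 0 0; .0028 -.0009 0 0 0'
```

```text
clock: 18.45
position: [0.5633, -0.0041, 0.2003]
ee_rot: [2.38, 2.05, -0.001]
force: [-0.9, -5.6, 1.2]
width: 0.004
gripper_force: 2.4
```

```bash
python3 -m inch '.0009 -.0003 0 0 0; .0019 -.0006 0 0 0; .0028 -.0009 0 0 0'
```

```text
clock: 18.75
position: [0.5625, -0.0009, 0.2002]
ee_rot: [2.38, 2.051, -0.001]
force: [-1.8, -5.2, 1.9]
width: 0.006
gripper_force: 2.6
```

```bash
python3 -m inch '.0009 -.0003 0 0 0; .0019 -.0006 0 0 0; .0028 -.0009 0 0 0'
```

```text
clock: 19.05
position: [0.562, 0.002, 0.2002]
ee_rot: [2.38, 2.051, -0.002]
force: [-1.7, -5.6, 3.8]
width: 0.006
gripper_force: 2.7
```

```bash
python3 -m inch '.0009 -.0003 0 0 0; .0019 -.0006 0 0 0; .0028 -.0009 0 0 0'
```

```text
clock: 19.35
position: [0.5615, 0.0048, 0.2001]
ee_rot: [2.38, 2.05, -0.002]
force: [-0.9, -5.9, 2.3]
width: 0.005
gripper_force: 2.7
```

```bash
python3 -m inch '.0009 -.0003 0 0 0; .0019 -.0006 0 0 0; .0028 -.0009 0 0 0'
```

```text
clock: 19.65
position: [0.561, 0.0078, 0.2001]
ee_rot: [2.38, 2.051, -0.002]
force: [-2.1, -5.1, 2.8]
width: 0.005
gripper_force: 2.7
```

```bash
python3 -m inch '.0006 -.0002 0 0 0; .0013 -.0004 0 0 0; .0019 -.0006 0 0 0'
```

```text
clock: 19.95
position: [0.5607, 0.0097, 0.2001]
ee_rot: [2.38, 2.051, -0.002]
force: [-1.2, -5.3, 2.7]
width: 0.005
gripper_force: 2.7
```

```bash
python3 -m inch '.0006 -.0002 0 0 0; .0013 -.0004 0 0 0; .0019 -.0006 0 0 0'
```

```text
clock: 20.25
position: [0.5603, 0.0117, 0.2001]
ee_rot: [2.38, 2.051, -0.002]
force: [-1.8, -6.1, 3.2]
width: 0.007
gripper_force: 2.8
```

```bash
python3 -m inch '.0006 -.0002 0 0 0; .0013 -.0004 0 0 0; .0019 -.0006 0 0 0'
```

```text
clock: 20.55
position: [0.56, 0.0137, 0.2001]
ee_rot: [2.38, 2.051, -0.002]
force: [-1.4, -4.9, 2.4]
width: 0.001
gripper_force: 2.7
```

```bash
python3 -m inch '.0006 -.0002 0 0 0; .0013 -.0004 0 0 0; .0019 -.0006 0 0 0'
```

```text
clock: 20.85
position: [0.5599, 0.0144, 0.2001]
ee_rot: [2.38, 2.048, -0.004]
force: [0.2, -10.6, 2.7]
width: 0.004
gripper_force: 5.3
```

The jump to 10.6 N means the block has met the screw. I press a little more and hold.

```bash
python3 -m inch '.0004 -.0001 0 0 0; .0008 -.0003 0 0 0; .0008 -.0003 0 0 0'
```

```text
clock: 21.15
position: [0.5599, 0.0145, 0.2001]
ee_rot: [2.38, 2.047, -0.004]
force: [0.1, -11.4, 3.1]
width: 0.001
gripper_force: 5.7
```

```bash
python3 -m inch '.0004 -.0001 0 0 0; .0008 -.0003 0 0 0; .0008 -.0003 0 0 0; .0008 -.0003 0 0 0; .0008 -.0003 0 0 0'
```

```text
clock: 21.65
position: [0.5598, 0.0147, 0.2001]
ee_rot: [2.38, 2.046, -0.005]
force: [0.8, -12.8, 3.7]
width: 0.003
gripper_force: 6.6
```

```bash
python3 -m inch '0 0 0 0 0; 0 0 0 0 0; 0 0 0 0 0; 0 0 0 0 0; 0 0 0 0 0';python3 -m inch '0 0 0 0 0; 0 0 0 0 0; 0 0 0 0 0; 0 0 0 0 0; 0 0 0 0 0'
```

```text
clock: 22.15
position: [0.5598, 0.0147, 0.2001]
ee_rot: [2.38, 2.046, -0.005]
force: [0.4, -13.6, 3.0]
width: 0.003
gripper_force: 6.6
clock: 22.65
position: [0.5598, 0.0147, 0.2001]
ee_rot: [2.38, 2.046, -0.005]
force: [0.3, -13.1, 3.4]
width: 0.006
gripper_force: 6.6
```

Held for over a second at about 13 N total. Now I withdraw straight back along the contact normal and lift.

```bash
python3 -m inch '-.001 0 0 0 0; -.002 0 0 0 0; -.003 0 0 0 0; -.008 0 0 0 0; -.02 0 0 0 0';python3 -m inch '-.02 0 0 0 0; -.04 0 0 0 0; -.05 0 -.04 0 0; -.05 0 -.09 0 0; -.05 0 -.13 0 0'; python3 -m inch '-.04 0 0 0 0; -.08 0 0 0 0; -.12 0 0 0 0; -.14 0 0 0 0; -.14 0 0 0 0'
python3 - <<'E'
from h import *
save("top","top6",3);save("side","side6",3)
a=cv2.imread("pics/top6.png")[450:650,560:810];b=cv2.imread("pics/side6.png")[580:780,580:830]
cv2.imwrite("pics/c6.png",cv2.resize(np.hstack([a,b]),None,fx=1.6,fy=1.6))
n=np.array([np.cos(np.radians(9.5)),np.sin(np.radians(9.5))]);y=np.array([-n[1],n[0]])
for r in arm.silhouettes("top","block_center"):
    m=np.array(r["region"],np.uint8);c=max(cv2.findContours(m,0,2)[0],key=len)[:,0]
    w=np.array([ray("top",(p[1],p[0]),.034)[:2] for p in c],np.float32)
    (a,b),rad=cv2.minEnclosingCircle(w);p=np.array([a,b]);print(p,rad,"fence gap",.6226-p@n-.048,"plate y",(p-[.562,-.0101])@y)
s=arm.observe();print(s["position"],s["force"],s["clock"])
E
```

```text
clock: 23.15
position: [0.5567, -0.0006, 0.2004]
ee_rot: [-2.376, -2.054, -0.003]
force: [0.4, 0.2, 0.5]
width: 0.003
gripper_force: 0.0
clock: 23.65
position: [0.5491, -0.0522, 0.3323]
ee_rot: [-2.38, -2.05, -0.001]
force: [1.3, -0.1, -0.3]
width: 0.008
gripper_force: 0.0
clock: 24.15
position: [0.5274, -0.1943, 0.3297]
ee_rot: [2.385, 2.044, -0.002]
force: [-0.6, -0.4, 0.3]
width: 0.007
gripper_force: 0.0
[ 0.69050765 -0.30436212] 0.04374249652028084 fence gap -0.056203514385643374 plate y -0.31143637033130744
[0.56928879 0.07302463] 0.04810342565178871 fence gap 0.0010661226429920373 plate y 0.0807816288647646
[ 0.52865372 -0.18918393  0.3301918 ] [-0.67224285  0.50963813  0.93025414] 24.3
```

View pics/c6.png

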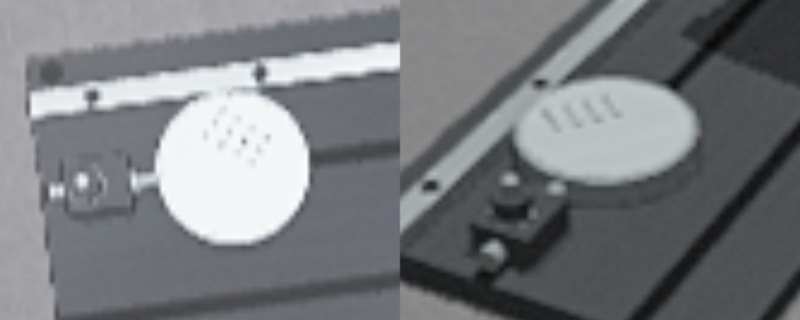

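The block at (233,167) sits against the fence above it and the screw tip at (158,180). The arm is clear.

```bash
python3 -c "
from cell import arm
print(arm.sign_off())"
```

```text
the job is handed in; nothing more can be done
None
```

The job is handed in: the block rests against the fence and the stop screw, after being pressed home for over a second with about 13 N at the wrist (roughly 10 N on the screw by my estimate), and the arm is withdrawn clear.

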